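# Finish tightening the strainer pot cover in cross order

### The arm

A 6-joint arm with a two-finger parallel gripper is mounted at the origin on a cart in front of the work surface, level with it; the furniture and walls round the work are solid. World frame = base frame: x ahead of the robot, y to its left, z up, the work surface at z = 0. Lengths are in m, angles in rad, forces in N, time in s.
With the tool pointing down it reaches from about 0.425 to 0.95 m from the base axis. Payload 14.7 kg.
Tool frame: the origin (TCP) lies at the very end of the fingers, on their centre line; the grasp point (between the pads) lies 19 mm behind it (env.hold_point_z is the distance from the TCP to the grasp point, in m); z points along the fingers, y is the line along which they close (so a half turn about z gives the same grasp; the last joint's range is limited). The gripper opens to 85 mm and grips with 20 to 120 N. Pads are 22 mm wide; open, the fingers measure 114 mm over their backs; the gripper's body (76 mm by 85 mm) begins 54 mm behind the grasp point. The pads swing forward as they close: fully open they stand 13 mm farther back than shut.
Start: joints at [1.258, 0.48, 1.596, -0, 1.065, -0.047], TCP at [0.171, 0.627, 0.231] pointing down, gripper open.
Joint ranges: [-2.75, 2.75], [-0.82, 2.05], [0.23, 2.67], [-1.56, 4.7], [0.09, 2.69], [-2.92, 2.92]. Speed limits (rad/s): [1.89, 1.89, 2.39, 3.01, 3.01, 3.01].

### API

Orientations are given as a rotation vector (axis times angle).
In Python, from rig import env gives the robot as it stands.
- The arm moves only by the tool jog_arm, never from a script. Its argument "plan" is a list of rows, each a list of 7 numbers: the shift along the tool's x, y, z in m, then the turn, a rotation vector about the tool's x, y, z in rad, then the opening, from -1 (shut) to 1 (fully open). In form: [[tx, ty, tz, rx, ry, rz, grip], ...]. A call has 1 to 20 rows; each row is the pose to reach, as a shift and turn from the pose commanded when the call began, along the tool's axes at that moment; what a row does not reach only later rows make up. A row lasts 1/10 s, in which the tool goes at most 50 mm and 8.59 degrees, less where a joint would pass 70% of its speed; a pose out of reach is approached as far as the arm can. A call with a gripper value outside its range is refused whole. The fingers move at their own pace and stop on an object; the grip force is fixed at half the most. Time passes only in rows, so rows that repeat a pose let the fingers close. It gives the time, the measured TCP pose, the force, the opening and the grip force at its end, in the units of the state.
- env.get_state(): the state, without advancing time (a new reading comes with each control period).
- env.get_image(name): name is "scene" or "top" or "wrist"; returns a dict with "frame" (400x640x3 uint8, red, green, blue), "range_z" (400x640 float32, m along the optical axis (not along the pixel's ray), 0 where there is no reading), "camera_matrix" (3x3 intrinsics, pixels), "rvec" (rotation vector, rad) and "tvec" (3), from world to camera coordinates, as OpenCV has them; the wrist camera has in their place "hand_eye" (4x4, takes a point from camera to tool coordinates, whose origin is the TCP and whose axes are the flange's). Camera axes: x right, y down, z forward; pixel columns grow to the right and rows downward; lengths in m; the calibration is good to about 2 mm. A picture is of the moment at which its call begins: read the wrist's pose just before it.
- env.job_done(): hands the job in; it is judged then, once.
The state is a dict: "t": time; "q": joint angles; "dq": joint speeds; "joint_efforts": joint torques, N m; "position": TCP position; "ee_rot": TCP orientation; "contact_force": force on the tool from outside, world axes, zero at the start; "moment": the same for the moment, N m; "opening": finger opening in m; "grasp_force": force on a finger pad.
Only numpy, scipy, OpenCV 4.12 (cv2) and the standard library are available. Lean on these libraries where they do the work, as an engineer would, in place of code of your own. Each camera call takes 0.05 s, during which the arm holds its last target. There are 200 camera calls.

### The job

The round cover of the grinder's strainer pot is half tightened: two wing screws that face each other across the cover are already home, with their wings in line with the short ribs on the cover. Finish the cross pattern with the other pair so that the gasket comes down evenly: first turn the slacker screw of that pair (wings farthest out of line with its ribs) clockwise until it is home, then the one straight across from it, and let go.

Things in the scene. Friction and masses are not known exactly. Their poses are not given: they have to be found in the camera images.
- cover (a point): Centre of the top face of the round dark steel cover, 190 mm across, 75 mm above the bench, flush glass window in the middle, on a low aluminium pot (fixed) with a brass spigot. z up. Four upright steel wing screws stand on it 75 mm from this point: wing_1 at +x, wing_2 at -x, the two already home (they do not turn) at +y and -y. Home: bar square to the line from this point to the screw.
- wing_1 (a joint): The slackest wing screw, at the cover's +x: angle (rad) its bar stands counter-clockwise, from above, of home (the cover's y axis, in line with ribs 3 mm high, 36 mm either side). 0 = home, a hard stop. Starts at 1.2 to 1.4. Stiff (0.12 N m), stays where left, does not rise or sink. Its wings are a flat bar 10 mm thick, 56 mm long, 13 to 40 mm above the cover.
- wing_2 (a joint): The wing screw straight across, at the cover's -x: same shape and measure, starts at 0.55 to 0.7 rad. On both, grip the bar across its 10 mm thickness, middle of the grip 26 mm above the cover, over the screw's axis; below the bar are only a 9 mm stud and a washer 22 mm across, 3 mm high.

How it is judged:
On the way:
1. the slacker screw (wing_1) is home, within 0.18 rad, while the one across from it (wing_2) still stands more than 0.35 rad open (value of joint wing_1 below 0.18 rad and value of joint wing_2 above 0.35 rad), for 0.2 s.
At the end, for the whole second after the job is handed in: Both wing_1 and wing_2 are home (within 0.18 rad, 10 degrees, of the stop) and at rest (value of joint each of wing_1, wing_2 below 0.18 rad and velocity of joint wing_1 between -0.1 and 0.1 rad/s and velocity of joint wing_2 between -0.1 and 0.1 rad/s); the robot touches nothing.
It also fails if it takes over 45 s, if anything falls off the work surface, if the arm or the gripper's body presses on something with over 40 N, if the wrist force passes 120 N, or if a joint passes its speed limit or range.

## Working session

There is one attempt and no reset: what is moved stays moved. The work goes in short steps, Python scripts to look and compute and a tool call to move; the robot and the scene stay as the last step left them, time stands still between calls to the robot, and variables do not carry over. Pictures are saved under pics/ and viewed, at most 10 in all, crops included, and the job is handed in when it is done.

Besides the shell and the picture viewer there is one more tool, called after ">>>" as name(argument=value, ...) on one line, values as JSON. jog_arm: Moves the arm, as the interface text tells. Its arguments: {"type":"object","properties":{"plan":{"type":"array","items":{"type":"array","items":{"type":"number"}}}},"required":["plan"]}

```bash
mkdir -p pics; cat > h.py <<'E'
from rig import env
import numpy as np, cv2
from scipy.spatial.transform import Rotation as R
def cloud(im, T=None):
    K=im["camera_matrix"]; z=im["range_z"]; v,u=np.mgrid[:400,:640]
    P=np.stack([(u-K[0,2])/K[0,0]*z,(v-K[1,2])/K[1,1]*z,z],-1)
    if "rvec" in im:
        Rm=cv2.Rodrigues(np.array(im["rvec"],float))[0]; W=(P-np.array(im["tvec"]).ravel())@Rm
    else:
        H=np.array(im["hand_eye"]); W=P@H[:3,:3].T+H[:3,3]; W=W@T[0].T+T[1]
    W[z<=0]=np.nan
    return W
def tcp():
    s=env.get_state(); return R.from_rotvec(s["ee_rot"]).as_matrix(),np.array(s["position"])
E
python3 - <<'E'
from h import *
print(env.get_state())
a=env.get_image("top");b=env.get_image("scene")
np.savez("a.npz",W=cloud(a),f=a["frame"]);np.savez("b.npz",W=cloud(b),f=b["frame"])
cv2.imwrite("pics/top.png",a["frame"][...,::-1]);cv2.imwrite("pics/scene.png",b["frame"][...,::-1])
E
```

```text
{'t': 0.0, 'q': array([ 1.25837509e+00,  4.80856297e-01,  1.59688763e+00, -2.26890608e-06,
        1.06510518e+00, -4.66148250e-02]), 'dq': array([-5.55322986e-04, -1.17394079e-03,  6.72885482e-05, -1.58765558e-03,
        6.01163758e-04,  7.39788551e-04]), 'joint_efforts': array([-4.75477776e-03, -9.50609207e+01, -4.30195785e+01, -6.90686884e-04,
        1.23880207e-02, -9.31111742e-06]), 'position': array([0.17060539, 0.62676919, 0.2306514 ]), 'ee_rot': array([-4.16268411e-01, -3.11366728e+00,  1.94233322e-03]), 'contact_force': array([-0.34998806,  0.52985957, -0.74258651]), 'moment': array([ 0.02616698,  0.03117466, -0.00549626]), 'grasp_force': 0.0, 'opening': 0.08562295599870609}
```

View pics/top.png

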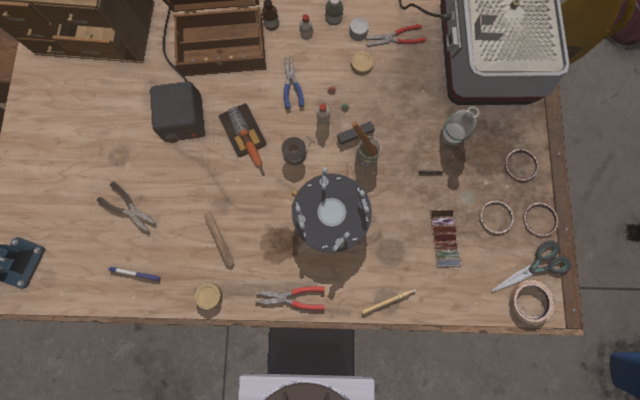

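View pics/scene.png

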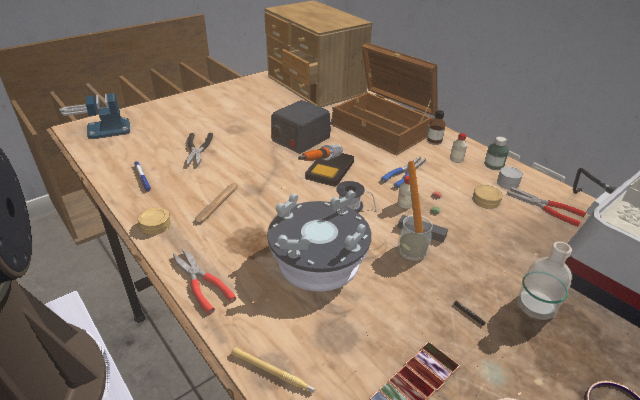

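The top view shows the cover at about (332,213) px, with a wing screw near (323,185). The scene view shows all four wing screws around (320,235). Next I measure them in the clouds.

```bash
python3 - <<'E'
from h import *
d=np.load("a.npz");W=d["W"];f=d["f"]
sub=W[150:280,270:400].reshape(-1,3)
c=sub[(abs(sub[:,2]-.075)<.006)]
print(len(c),c.min(0),c.max(0),(c.min(0)+c.max(0))/2)
g=f[160:265,280:385];cv2.imwrite("pics/tc.png",cv2.resize(g,(590,590),interpolation=cv2.INTER_CUBIC)[...,::-1])
for n in "ab":
    W=np.load(n+".npz")["W"]; C=(c.min(0)+c.max(0))/2
    m=(np.hypot(W[...,0]-C[0],W[...,1]-C[1])<.115)&(W[...,2]>.088)&(W[...,2]<.122)
    k,l=cv2.connectedComponents(m.astype(np.uint8))
    for i in range(1,k):
        p=W[l==i]
        if len(p)<8: continue
        v,u=np.where(l==i)
        print(n,len(p),(u.mean().round(),v.mean().round()),p.mean(0).round(4),"zmax",p[:,2].max().round(3),"ang",np.rad2deg(np.arctan2(*np.linalg.svd(p[:,:2]-p[:,:2].mean(0))[2][0][::-1])).round(1))
E
```

```text
4560 [ 0.44080526 -0.16324275  0.06915239] [0.69166843 0.04816075 0.08093958] [ 0.56623684 -0.057541    0.07504598]
a 102 (np.float64(323.0), np.float64(178.0)) [ 0.6065 -0.0262  0.1098] zmax 0.116 ang 178.9
a 126 (np.float64(363.0), np.float64(202.0)) [ 0.5543 -0.1178  0.1079] zmax 0.117 ang -164.9
a 108 (np.float64(299.0), np.float64(217.0)) [0.5148 0.0255 0.1096] zmax 0.117 ang -164.2
a 89 (np.float64(342.0), np.float64(239.0)) [ 0.4682 -0.0702  0.1092] zmax 0.117 ang 139.0
b 272 (np.float64(342.0), np.float64(201.0)) [ 0.6033 -0.0309  0.1031] zmax 0.115 ang 177.5
b 258 (np.float64(287.0), np.float64(205.0)) [0.5113 0.0205 0.1032] zmax 0.115 ang -165.1
b 275 (np.float64(355.0), np.float64(237.0)) [ 0.5507 -0.1237  0.1041] zmax 0.115 ang -165.7
b 254 (np.float64(298.0), np.float64(243.0)) [ 0.4662 -0.0767  0.1021] zmax 0.116 ang 138.8
```

View pics/tc.png

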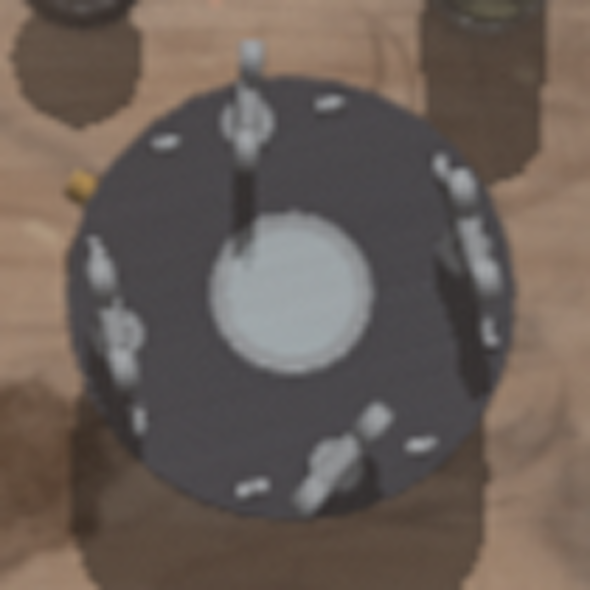

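The crop shows the top screw nearly radial at (247,115), which is wing_1, and the bottom one tilted at (340,460), which is wing_2. The left and right screws are home. Cover x comes out at about 15° in the world, wing_1 at about 1.29 rad and wing_2 at about 0.59 rad, all inside the given ranges. Next I check for obstacles and work out the move to a close-up view.

```bash
cat >> h.py <<'E'
def rel(p,yaw):
    "shift and turn from present pose to TCP at p, pointing down, tool y at world yaw(deg) or its half turn"
    Rm,t=tcp(); out=[]
    for k in (0,180):
        y=np.deg2rad(yaw+k); Y=np.array([np.cos(y),np.sin(y),0]);Z=np.array([0,0,-1.]);G=np.stack([np.cross(Y,Z),Y,Z],1)
        out.append(((Rm.T@(np.array(p)-t)).round(4),R.from_matrix(Rm.T@G).as_rotvec().round(3)))
    return out
E
python3 - <<'E'
from h import *
Rm,t=tcp();print(Rm.round(3))
print(np.array(env.get_image("wrist")["hand_eye"]).round(3))
for n in "ab":
    W=np.load(n+".npz")["W"];r=np.hypot(W[...,0]-.535,W[...,1]+.049)
    m=(r>.105)&(r<.25)&(W[...,2]>.07)&(W[...,0]<.85)
    k,l=cv2.connectedComponents(m.astype(np.uint8))
    for i in range(1,k):
        p=W[l==i]
        if len(p)>6:print(n,len(p),p.min(0).round(3),p.max(0).round(3))
for r in rel([.535,-.049,.30],105): print(r)
E
```

```text
[[-0.965  0.263 -0.   ]
 [ 0.263  0.965 -0.001]
 [ 0.    -0.001 -1.   ]]
[[-0.    -0.964 -0.268  0.067]
 [ 1.    -0.     0.    -0.   ]
 [-0.    -0.268  0.964 -0.141]
 [ 0.     0.     0.     1.   ]]
a 204 [ 0.698 -0.146  0.07 ] [ 0.727 -0.085  0.183]
a 237 [0.606 0.108 0.094] [0.69  0.156 0.131]
b 191 [0.604 0.106 0.08 ] [0.692 0.149 0.13 ]
b 524 [ 0.694 -0.166  0.07 ] [ 0.726 -0.085  0.18 ]
(array([-0.5291, -0.5565, -0.0687]), array([-0.001, -0.   , -0.528]))
(array([-0.5291, -0.5565, -0.0687]), array([-0.000e+00,  1.000e-03,  2.614e+00]))
```

>>> jog_arm(plan=[[-0.552,-0.546,-0.05,0,0,-0.25,1],[-0.552,-0.546,-0.05,0,0,-0.25,1],[-0.552,-0.546,-0.05,0,0,-0.25,1],[-0.552,-0.546,-0.05,0,0,-0.25,1],[-0.552,-0.546,-0.05,0,0,-0.25,1],[-0.552,-0.546,-0.05,0,0,-0.25,1],[-0.552,-0.546,-0.05,0,0,-0.25,1],[-0.552,-0.546,-0.05,0,0,-0.25,1],[-0.552,-0.546,-0.05,0,0,-0.25,1],[-0.552,-0.546,-0.05,0,0,-0.25,1],[-0.552,-0.546,-0.05,0,0,-0.25,1],[-0.552,-0.546,-0.05,0,0,-0.25,1],[-0.552,-0.546,-0.05,0,0,-0.25,1],[-0.552,-0.546,-0.05,0,0,-0.25,1],[-0.552,-0.546,-0.05,0,0,-0.25,1],[-0.552,-0.546,-0.05,0,0,-0.25,1],[-0.552,-0.546,-0.05,0,0,-0.25,1],[-0.552,-0.546,-0.05,0,0,-0.25,1],[-0.552,-0.546,-0.05,0,0,-0.25,1],[-0.552,-0.546,-0.05,0,0,-0.25,1]])

```text
t: 2.15
position: [0.5594, -0.0437, 0.2813]
ee_rot: [-0.023, -3.141, -0.0]
contact_force: [-0.4, -0.3, -0.6]
opening: 0.0855
grasp_force: 0.0
```

```bash
cat > look.py <<'E'
from h import *
import sys
T=tcp(); im=env.get_image("wrist"); W=cloud(im,T); f=im["frame"]; print(T[1].round(4),env.get_state()["t"])
cv2.imwrite("pics/%s.png"%sys.argv[1],f[...,::-1])
r=np.hypot(W[...,0]-.535,W[...,1]+.049)
m=(r<.12)&(abs(W[...,2]-.075)<.004)
cs,_=cv2.findContours(m.astype(np.uint8),cv2.RETR_EXTERNAL,cv2.CHAIN_APPROX_NONE)
c=max(cs,key=cv2.contourArea);h=cv2.convexHull(c)[:,0];q=W[h[:,1],h[:,0]];q=q[np.hypot(q[:,0]-.535,q[:,1]+.049)>.085]
(e,ax,_)=cv2.fitEllipse(q[:,:2].astype(np.float32)*1000);print("cover",np.round(e,1),np.round(ax,1),"z",np.median(W[m][:,2]).round(4))
m=(r<.12)&(W[...,2]>.105)&(W[...,2]<.122)
k,l=cv2.connectedComponents(m.astype(np.uint8))
for i in range(1,k):
    p=W[l==i]
    if len(p)<60: continue
    v,u=np.where(l==i);(cx,cy),s,_=cv2.minAreaRect((p[:,:2]*1000).astype(np.float32))
    a=np.rad2deg(np.arctan2(*np.linalg.svd(p[:,:2]-p[:,:2].mean(0))[2][0][::-1]))%180
    print(len(p),u.mean().round(),v.mean().round(),"mean",p.mean(0).round(4),"rect",round(cx,1),round(cy,1),np.round(s,1),"ang",a.round(1))
E
python3 look.py w1
```

```text
[ 0.5594 -0.0437  0.2813] 2.2
cover [536.4 -48.8] [188.5 189.1] z 0.074
624 291.0 66.0 mean [ 0.4639 -0.0681  0.1107] rect 464.1 -68.7 [10.1 55.5] ang 140.0
270 392.0 107.0 mean [0.4984 0.0177 0.1111] rect 500.0 18.7 [21.4 10.1] ang 16.0
237 402.0 148.0 mean [0.5336 0.0276 0.1113] rect 533.5 28.0 [19.9 10.2] ang 12.9
253 230.0 155.0 mean [ 0.5382 -0.1251  0.1109] rect 540.2 -125.1 [22.3  9.9] ang 14.1
241 244.0 192.0 mean [ 0.5725 -0.1156  0.1107] rect 570.1 -116.8 [25.9 10.1] ang 17.1
205 339.0 208.0 mean [ 0.5887 -0.0285  0.1111] rect 591.8 -28.3 [ 9.7 21.4] ang 177.9
196 338.0 244.0 mean [ 0.6248 -0.0295  0.1111] rect 624.6 -29.4 [ 9.7 20.3] ang 178.6
```

View pics/w1.png

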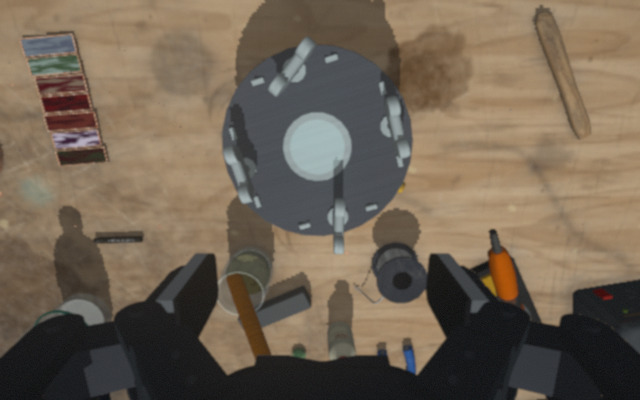

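The wrist view shows the cover centred at about (317,140) px, wing_1 at (338,225) and wing_2 at (291,66). The cover fits at 189 mm across and the bars measure 10×55 mm, both as expected. wing_1 is at (0.608,-0.029) with its bar at 178°, and cover x is at 15.5°. I go to wing_1.

>>> jog_arm(plan=[[-0.0485,0.0155,0.03,0,0,0.015,1],[-0.0485,0.0155,0.06,0,0,0.015,1],[-0.0485,0.0155,0.09,0,0,0.015,1],[-0.0485,0.0155,0.12,0,0,0.015,1],[-0.0485,0.0155,0.14,0,0,0.015,1],[-0.0485,0.0155,0.16,0,0,0.015,1],[-0.0485,0.0155,0.175,0,0,0.015,1],[-0.0485,0.0155,0.185,0,0,0.015,1],[-0.0485,0.0155,0.192,0,0,0.015,1],[-0.0485,0.0155,0.198,0,0,0.015,1],[-0.0485,0.0155,0.198,0,0,0.015,1],[-0.0485,0.0155,0.198,0,0,0.015,1]])

```text
t: 3.4
position: [0.6089, -0.0299, 0.0837]
ee_rot: [0.048, 3.141, -0.0]
contact_force: [0.1, -0.6, -0.0]
opening: 0.0854
grasp_force: 0.0
```

>>> jog_arm(plan=[[0,0,0,0,0,0,-1],[0,0,0,0,0,0,-1],[0,0,0,0,0,0,-1],[0,0,0,0,0,0,-1],[0,0,0,0,0,0,-1],[0,0,0,0,0,0,-1],[0,0,0,0,0,0,-1],[0,0,0,0,0,0,-1],[0,0,0,0,0,0,-1],[0,0,0,0,0,0,-1]])

```text
t: 4.4
position: [0.6087, -0.0285, 0.0836]
ee_rot: [0.049, 3.141, 0.002]
contact_force: [-0.3, 14.3, 6.5]
opening: 0.0089
grasp_force: 58.8
```

>>> jog_arm(plan=[[0,0.0015,0,0,0,0,-1],[0,0.0015,0,0,0,0.1,-1],[0,0.0015,0,0,0,0.2,-1],[0,0.0015,0,0,0,0.3,-1],[0,0.0015,0,0,0,0.4,-1],[0,0.0015,0,0,0,0.5,-1],[0,0.0015,0,0,0,0.6,-1],[0,0.0015,0,0,0,0.7,-1],[0,0.0015,0,0,0,0.8,-1],[0,0.0015,0,0,0,0.9,-1],[0,0.0015,0,0,0,1.0,-1],[0,0.0015,0,0,0,1.07,-1],[0,0.0015,0,0,0,1.14,-1],[0,0.0015,0,0,0,1.19,-1],[0,0.0015,0,0,0,1.23,-1],[0,0.0015,0,0,0,1.26,-1],[0,0.0015,0,0,0,1.26,-1],[0,0.0015,0,0,0,1.26,-1]])

```text
t: 6.2
position: [0.6079, -0.029, 0.0836]
ee_rot: [-1.889, -2.509, 0.002]
contact_force: [-7.0, -6.3, 10.7]
opening: 0.0086
grasp_force: 59.7
```

```bash
python3 - <<'E'
from h import *
s=env.get_state();Rm,t=tcp();print(t.round(4),np.rad2deg(np.arctan2(Rm[1,1],Rm[0,1])),s["contact_force"].round(1),s["moment"].round(2),s["grasp_force"])
E
```

```text
[ 0.6079 -0.029   0.0836] 16.047157011973713 [-7.  -6.3 10.7] [-1.15  1.21 -0.07] 59.73045730665035
```

>>> jog_arm(plan=[[0,0,0,0,0,0.01,-1],[0,0,0,0,0,0.01,1],[0,0,0,0,0,0,1],[0,0,0,0,0,0,1],[0,0,0,0,0,0,1],[0,0,0,0,0,0,1],[0,0,0,0,0,0,1],[0,0,0,0,0,0,1],[0,0,-0.02,0,0,0,1],[0,0,-0.05,0,0,0,1],[0,0,-0.1,0,0,0,1],[0,-0.03,-0.14,0,0,-0.1,1],[0,-0.06,-0.17,0,0,-0.2,1],[0,-0.1,-0.2,0,0,-0.3,1],[0.002,-0.149,-0.2,0,0,-0.4,1],[0.002,-0.149,-0.2,0,0,-0.5,1],[0.002,-0.149,-0.2,0,0,-0.593,1],[0.002,-0.149,-0.2,0,0,-0.593,1],[0.002,-0.149,-0.2,0,0,-0.593,1]])

```text
t: 8.1
position: [0.4651, -0.0677, 0.2833]
ee_rot: [1.078, 2.951, 0.0]
contact_force: [-0.5, 0.3, -0.6]
opening: 0.0853
grasp_force: 0.0
```

```bash
python3 look.py w2; python3 -c "
from h import *
for r in rel([.464,-.0685,.083],50): print(r)"
```

```text
[ 0.4651 -0.0677  0.2833] 8.15
cover [536.  -48.8] [188.7 189.1] z 0.074
225 418.0 143.0 mean [0.4965 0.0178 0.1115] rect 498.6 18.4 [19.1  9.9] ang 13.5
462 320.0 175.0 mean [ 0.4625 -0.0677  0.1109] rect 463.4 -68.5 [ 9.9 54. ] ang 140.0
242 449.0 165.0 mean [0.5313 0.0275 0.1107] rect 529.8 27.1 [24.3 10. ] ang 13.1
232 458.0 246.0 mean [ 0.6017 -0.011   0.1105] rect 603.6 -11.9 [10.9 20.4] ang 104.5
199 323.0 268.0 mean [ 0.5363 -0.1253  0.1109] rect 538.6 -125.4 [20. 10.] ang 20.7
219 353.0 286.0 mean [ 0.5705 -0.1161  0.1101] rect 565.4 -118.2 [33.9  9.9] ang 21.2
(array([ 2.000e-04, -1.300e-03,  2.002e-01]), array([-0.   , -0.   , -0.002]))
(array([ 2.000e-04, -1.300e-03,  2.002e-01]), array([-0.   ,  0.   ,  3.139]))
```

View pics/w2.png

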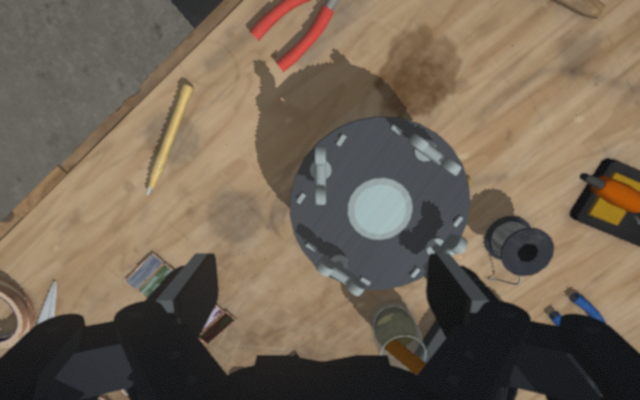

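The view shows wing_1 at (458,246) px in line with its rib, its bar at 104.5° against 105.5° for home. wing_2 at (320,175) still stands at 140°. I go down on wing_2.

>>> jog_arm(plan=[[0,-0.001,0.04,0,0,0,1],[0,-0.001,0.08,0,0,0,1],[0,-0.001,0.12,0,0,0,1],[0,-0.001,0.15,0,0,0,1],[0,-0.001,0.17,0,0,0,1],[0,-0.001,0.185,0,0,0,1],[0,-0.001,0.193,0,0,0,1],[0,-0.001,0.199,0,0,0,1],[0,-0.001,0.199,0,0,0,1],[0,-0.001,0.199,0,0,0,1]])

```text
t: 9.15
position: [0.4647, -0.0685, 0.0847]
ee_rot: [1.074, 2.952, 0.0]
contact_force: [-0.2, 0.7, 0.4]
opening: 0.0852
grasp_force: 0.0
```

>>> jog_arm(plan=[[0,0,0,0,0,0,-1],[0,0,0,0,0,0,-1],[0,0,0,0,0,0,-1],[0,0,0,0,0,0,-1],[0,0,0,0,0,0,-1],[0,0,0,0,0,0,-1],[0,0,0,0,0,0,-1],[0,0,0,0,0,0,-1],[0,0,0,0,0,0,-1],[0,0,0,0,0,0,-1]])

```text
t: 10.15
position: [0.464, -0.0688, 0.0845]
ee_rot: [-1.074, -2.952, 0.001]
contact_force: [-3.3, -5.8, 8.8]
opening: 0.0087
grasp_force: 58.6
```

```bash
python3 - <<'E'
from h import *
s=env.get_state();Rm,t=tcp();print(t.round(4),np.rad2deg(np.arctan2(Rm[1,1],Rm[0,1])),(Rm.T@s["contact_force"]).round(1),s["moment"].round(2),s["grasp_force"],s["opening"])
E
```

```text
[ 0.464  -0.0688  0.0845] 50.03177282134774 [-1.2 -6.6 -8.8] [-0.9   0.6  -0.03] 58.58286997361574 0.008709792917960913
```

>>> jog_arm(plan=[[0,-0.0005,0,0,0,0.08,-1],[0,-0.0005,0,0,0,0.17,-1],[0,-0.0005,0,0,0,0.26,-1],[0,-0.0005,0,0,0,0.35,-1],[0,-0.0005,0,0,0,0.43,-1],[0,-0.0005,0,0,0,0.5,-1],[0,-0.0005,0,0,0,0.55,-1],[0,-0.0005,0,0,0,0.59,-1],[0,-0.0005,0,0,0,0.61,-1],[0,-0.0005,0,0,0,0.61,-1],[0,-0.0005,0,0,0,0.61,-1]])

```text
t: 11.25
position: [0.4636, -0.0691, 0.0845]
ee_rot: [-1.91, -2.494, 0.001]
contact_force: [-4.3, -5.2, 9.3]
opening: 0.0086
grasp_force: 59.0
```

```bash
python3 - <<'E'
from h import *
s=env.get_state();Rm,t=tcp();print(t.round(4),np.rad2deg(np.arctan2(Rm[1,1],Rm[0,1])),(Rm.T@s["contact_force"]).round(1),s["moment"].round(2),s["grasp_force"],s["opening"])
E
```

```text
[ 0.4636 -0.0691  0.0845] 15.09789561520417 [-3.9 -5.5 -9.3] [-0.9   0.77  0.31] 59.03106891324569 0.008595743299221751
```

>>> jog_arm(plan=[[0,0,0,0,0,-0.005,1],[0,0,0,0,0,-0.005,1],[0,0,0,0,0,0,1],[0,0,0,0,0,0,1],[0,0,0,0,0,0,1],[0,0,0,0,0,0,1],[0,0,0,0,0,0,1],[0,0,-0.02,0,0,0,1],[0,0,-0.05,0,0,0,1],[0,0,-0.1,0,0,0,1],[0,0.03,-0.14,0,0,0,1],[0,0.07,-0.18,0,0,0,1],[0,0.07,-0.22,0,0,0,1],[0,0.07,-0.22,0,0,0,1],[0,0.07,-0.22,0,0,0,1],[0,0.07,-0.22,0,0,0,1]])

```text
t: 12.85
position: [0.5307, -0.0506, 0.3033]
ee_rot: [-1.91, -2.492, 0.001]
contact_force: [-0.4, 0.5, -0.3]
opening: 0.0853
grasp_force: 0.0
```

```bash
python3 look.py w3
```

```text
[ 0.5307 -0.0506  0.3033] 12.9
cover [535.9 -48.4] [188.6 189. ] z 0.074
215 307.0 92.0 mean [0.4983 0.0185 0.1114] rect 499.2 18.8 [20.5  8.9] ang 15.8
226 347.0 92.0 mean [0.5334 0.0282 0.1115] rect 532.5 28.2 [19.1  9.7] ang 17.2
450 404.0 170.0 mean [ 0.6072 -0.0274  0.1107] rect 608.0 -28.4 [10.5 54.4] ang 105.5
196 249.0 153.0 mean [ 0.4595 -0.0495  0.1115] rect 459.2 -50.5 [ 9.3 17.7] ang 106.8
191 252.0 191.0 mean [ 0.4692 -0.0855  0.1113] rect 468.5 -85.9 [10.4 17.5] ang 109.7
183 309.0 244.0 mean [ 0.5377 -0.1247  0.111 ] rect 538.3 -125.2 [18.8 10.3] ang 15.6
191 346.0 243.0 mean [ 0.5736 -0.1147  0.1108] rect 573.7 -115.8 [18.9 10.7] ang 17.5
```

View pics/w3.png

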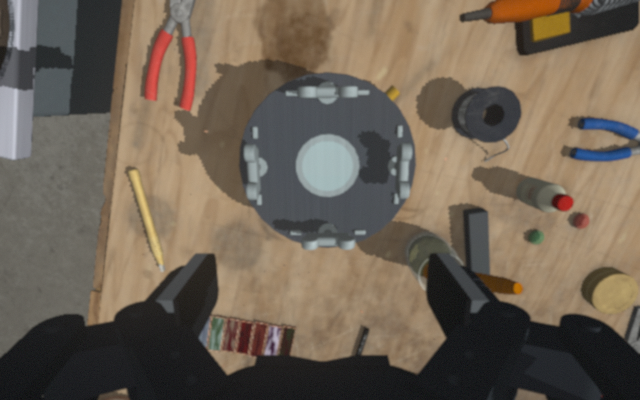

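The last view shows wing_1 (404,170) and wing_2 (250,172) both in line with their ribs at about 105.5°, and the gripper is clear.

```bash
python3 -c "
from rig import env
print(env.job_done())"
```

```text
the job is handed in; nothing more can be done
None
```

Both screws were turned home, wing_1 first and then wing_2; the final wrist view shows both in line with their ribs and the gripper clear, and the job was handed in at about 13 s (no verdict was returned).

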